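# Show the marked cloche's smoke port to the check camera

## Task

Take the glass cloche off the plate that has the red marker standing beside it, lifting it straight up clear of the tart, and show its black smoke port to the check camera: hold the cloche upright in the air, centred over the round mark, with the port facing the lens squarely and level with it. Finish like that, still holding it there and keeping it still. Leave the other cloche, the tarts, plates and markers where they are, and do not touch the camera or its stand.

Things in the scene. Friction and masses are not known exactly. Their poses are not given: they have to be found in the camera images.
- cloche_a: loose clear glass dome, open underneath, over tart_a on plate_a: rim 120 mm outside diameter, glass 4 mm, dome 75 mm high, about 0.2 kg; black rubber smoke port (22 mm diameter stub) sticks out of its side. Origin: centre of the rim circle (underside); z up to the knob, x horizontally out through the port
- cloche_a_knob (a point): middle of the upright round steel knob on top of cloche_a, on its axis, 104 mm above the rim: 26 mm diameter, 28 mm tall, on a stem 14 mm thick; the glass falls away round it (top of the glass 75 mm above the rim), so fingers can close on it from above in any direction
- cloche_a_port (a point): centre of the outer face of the black port of cloche_a, 70 mm out from the axis along the cloche's x, 40 mm above the rim
- plate_a: loose white round plate, 172 mm diameter, 16 mm high at the edge, inner floor 8 mm above the table; origin under its centre
- tart_a: loose small yellow tart with red berries, 58 mm diameter, about 35 mm high, on the middle of plate_a under the glass; origin under its centre
- cloche_b: loose clear glass dome, open underneath, over tart_b on plate_b: rim 120 mm outside diameter, glass 4 mm, dome 75 mm high, about 0.2 kg; black rubber smoke port (22 mm diameter stub) sticks out of its side. Origin: centre of the rim circle (underside); z up to the knob, x horizontally out through the port
- cloche_b_knob (a point): middle of the upright round steel knob on top of cloche_b, on its axis, 104 mm above the rim: 26 mm diameter, 28 mm tall, on a stem 14 mm thick; the glass falls away round it (top of the glass 75 mm above the rim), so fingers can close on it from above in any direction
- cloche_b_port (a point): centre of the outer face of the black port of cloche_b, 70 mm out from the axis along the cloche's x, 40 mm above the rim
- plate_b: loose white round plate, 172 mm diameter, 16 mm high at the edge, inner floor 8 mm above the table; origin under its centre
- tart_b: loose small yellow tart with red berries, 58 mm diameter, about 35 mm high, on the middle of plate_b under the glass; origin under its centre
- marker_red: loose red pawn-shaped order marker, foot 34 mm diameter, 46 mm high, standing on the table on the robot's side of one of the plates, about 115 mm from that plate's centre; origin under its centre
- marker_blue: loose blue pawn-shaped order marker, foot 34 mm diameter, 46 mm high, standing on the table on the robot's side of one of the plates, about 115 mm from that plate's centre; origin under its centre
- station: fixed check-camera stand: grey base slab 300 x 150 mm, 8 mm thick, with the round mark; 198 mm along x from the mark's centre a column (18 mm diameter, top 240 mm above the table) carries a black camera, 60 mm long with its lens, 50 wide, 44 high, looking horizontally back over the mark. Origin: on the table under the mark's centre; x points from mark to camera, z up
- mark (a point): centre of the round mark (black ring 120 mm across with a black dot), on the top of the base slab, 8 mm above the table
- lens (a point): centre of the front of the camera's lens, 153 mm from the mark's centre along the station's x; its height differs from start to start (155 to 215 mm above the table): the camera sits higher or lower on its column; axes as the station's, the lens looks along -x
- camera_head (a joint): how far the camera sits up its column, m (0 to 0.06): lens height above the table is 0.155 plus this; stiff, not to be moved
Mind the look-alikes: they are no part of the job. Leave any brown look-alike of the plate_a alone.

How it is judged:
On the way:
1. the cloche of the plate with the red marker is lifted straight up: its rim passes 55 mm above the table while within 40 mm of its plate's centre line (((horizontal distance between marker_red and plate_a below 0.16 m and height (world z) of cloche_a above 0.055 m and horizontal distance between cloche_a and plate_a below 0.04 m) or (horizontal distance between marker_red and plate_b below 0.16 m and height (world z) of cloche_b above 0.055 m and horizontal distance between cloche_b and plate_b below 0.04 m))), for 0.05 s.
At the end, for the whole second after the job is handed in: The marked plate's cloche is held still in the fingers alone, axis within 20 mm of the mark's centre, port within 15 mm of lens height and facing it within 0.2 rad, tilt under 0.14 rad; the other cloche, tarts, plates and markers within 20 mm of their start; nothing touches the stand (((horizontal distance between marker_red and plate_a below 0.16 m and horizontal distance between cloche_a and mark below 0.02 m and z of cloche_a_port in the frame of lens between -0.015 and 0.015 m and angle between cloche_a's own z axis and vertical below 0.14 rad and angle between the x axis of cloche_a and the x axis of station, either way round below 0.2 rad and x of cloche_a_port in the frame of station above 0.03 m and height (world z) of cloche_a above 0.09 m and contact force between cloche_a and the fingers above 1 N and contact force between cloche_a and station below 0.3 N and linear speed of cloche_a below 0.03 m/s and angular speed of cloche_a below 0.3 rad/s and distance of cloche_b from where it was at the start of the episode below 0.02 m) or (horizontal distance between marker_red and plate_b below 0.16 m and horizontal distance between cloche_b and mark below 0.02 m and z of cloche_b_port in the frame of lens between -0.015 and 0.015 m and angle between cloche_b's own z axis and vertical below 0.14 rad and angle between the x axis of cloche_b and the x axis of station, either way round below 0.2 rad and x of cloche_b_port in the frame of station above 0.03 m and height (world z) of cloche_b above 0.09 m and contact force between cloche_b and the fingers above 1 N and contact force between cloche_b and station below 0.3 N and linear speed of cloche_b below 0.03 m/s and angular speed of cloche_b below 0.3 rad/s and distance of cloche_a from where it was at the start of the episode below 0.02 m)) and distance of each of tart_a, tart_b, plate_a, plate_b, marker_red, marker_blue from where it was at the start of the episode below 0.02 m); the arm keeps its last pose, push and grip.
It fails at once if the cloche of the other plate is moved by more than 20 mm ((horizontal distance between marker_red and plate_a below 0.16 m and distance of cloche_b from where it was at the start of the episode above 0.02 m) or (horizontal distance between marker_red and plate_b below 0.16 m and distance of cloche_a from where it was at the start of the episode above 0.02 m)).
It fails at once if a tart, plate or marker is moved by more than 20 mm (distance of any of tart_a, tart_b, plate_a, plate_b, marker_red, marker_blue from where it was at the start of the episode above 0.02 m).
It fails at once if the camera or its stand is touched (more than 1 N) (contact force between station and anything else above 1 N).
It also fails if it takes over 40 s, if anything falls off the work surface, if the arm or the gripper's body presses on something with over 40 N, if the wrist force passes 120 N, or if a joint passes its speed limit or range.

## Robot

A 6-joint arm with a two-finger parallel gripper is mounted at the origin on the work surface. World frame = base frame: x ahead of the robot, y to its left, z up, the work surface at z = 0. Lengths are in m, angles in rad, forces in N, time in s.
With the tool pointing down it reaches from about 0.35 to 0.975 m from the base axis. Payload 4.9 kg.
Tool frame: the origin (TCP) lies at the very end of the fingers, on their centre line; the grasp point (between the pads) lies 19 mm behind it (ctrl.grip_point_offset is the distance from the TCP to the grasp point, in m); z points along the fingers, y is the line along which they close (so a half turn about z gives the same grasp; the last joint's range is limited). The gripper opens to 85 mm and grips with 20 to 120 N. Pads are 22 mm wide; open, the fingers measure 114 mm over their backs; the gripper's body (76 mm by 85 mm) begins 54 mm behind the grasp point. The pads swing forward as they close: fully open they stand 13 mm farther back than shut.
Start: joints at [-1.458, 0.053, 1.613, -0, 1.476, -0.119], TCP at [0.144, -0.608, 0.231] pointing down, gripper open.
Joint ranges: [-3.01, 3.01], [-1.01, 2.22], [0.06, 2.58], [-1.02, 4.17], [0.09, 2.62], [-3.14, 3.14]. Speed limits (rad/s): [2.57, 2.57, 3.14, 3.14, 3.14, 3.14].

## Interface

Orientations are given as a rotation vector (axis times angle).
In Python, from station import ctrl gives the robot as it stands.
- The arm moves only by the tool send_rows, never from a script. Its argument "rows" is a list of rows, each a list of 3 entries, a list of its own where there are three numbers: the finger opening in cm, from 0 to 8.54, then the shift along the tool's x, y, z in cm, then the turn about the tool's z in degrees. A call has 1 to 10 rows; each row shifts and turns the commanded pose from where the row before left it, along the tool's axes as they then stand; what a row does not reach is not made up. A row lasts 1/8 s, in which the tool goes at most 62.5 mm and 10.7 degrees, less where a joint would pass 70% of its speed; a pose out of reach is approached as far as the arm can. A call with a gripper value outside its range is refused whole. The fingers move at their own pace and stop on an object; "newtons" is the grip in N (left out, the last holds). Time passes only in rows, so rows that do not move let the fingers close. It gives the time, the measured TCP pose, the force, the opening and the grip force at its end, in the units of the state.
- ctrl.get_obs(): the state, without advancing time (a new reading comes with each control period).
- ctrl.get_image(name): name is "side" or "top"; returns a dict with "frame" (400x640x3 uint8, red, green, blue), "range_z" (400x640 float32, m along the optical axis (not along the pixel's ray), 0 where there is no reading), "fx", "fy", "cx", "cy" (pixels), "cam_to_world" (4x4, takes a point from camera to world coordinates). Camera axes: x right, y down, z forward; pixel columns grow to the right and rows downward; lengths in m; the calibration is good to about 2 mm. A picture is of the moment at which its call begins.
- ctrl.finish_job(): hands the job in; it is judged then, once.
The state is a dict: "t": time; "q": joint angles; "dq": joint speeds; "effort": joint torques, N m; "tool_pos": TCP position; "tool_rot": TCP orientation; "contact_force": force on the tool from outside, world axes, zero at the start; "wrist_torque": the same for the moment, N m; "opening": finger opening in m; "grip_force": force on a finger pad.
Only numpy, scipy, OpenCV 4.12 (cv2) and the standard library are available. Lean on these libraries where they do the work, as an engineer would, in place of code of your own. Each camera call takes 0.05 s, during which the arm holds its last target. There are 200 camera calls.

## Working session

There is one attempt and no reset: what is moved stays moved. The work goes in short steps, Python scripts to look and compute and a tool call to move; the robot and the scene stay as the last step left them, time stands still between calls to the robot, and variables do not carry over. Pictures are saved under pics/ and viewed, at most 10 in all, crops included, and the job is handed in when it is done.

Besides the shell and the picture viewer there is one more tool, called after "Emit:" by a JSON object that holds its "name" and its "arguments", one argument or row to a line. send_rows: Moves the arm, as the interface text tells. Its arguments: {"type":"object","properties":{"rows":{"type":"array","items":{"type":"array"}},"newtons":{"type":"number"}},"required":["rows"]}

```bash
ls; mkdir -p pics; cat > h.py <<'E'
import numpy as np, cv2
from station import ctrl
def ray(im,u,v):
    T=np.array(im["cam_to_world"]); d=T[:3,:3]@np.array([(u-im["cx"])/im["fx"],(v-im["cy"])/im["fy"],1.]); return T[:3,3],d
def onz(im,u,v,z):
    o,d=ray(im,u,v); return o+d*(z-o[2])/d[2]
def pts(im):
    z=im["range_z"]; v,u=np.mgrid[:z.shape[0],:z.shape[1]]
    P=np.stack([(u-im["cx"])/im["fx"]*z,(v-im["cy"])/im["fy"]*z,z],-1); T=np.array(im["cam_to_world"])
    return P@T[:3,:3].T+T[:3,3]
def tri(a,ua,b,ub):
    o1,d1=ray(a,*ua);o2,d2=ray(b,*ub)
    s=np.linalg.lstsq(np.stack([d1,-d2],1),o2-o1,rcond=None)[0]
    p,q=o1+s[0]*d1,o2+s[1]*d2; return (p+q)/2,np.linalg.norm(p-q)
E
python3 - <<'E'
from h import *
import pickle
d={}
for n in("top","side"):
    d[n]=ctrl.get_image(n); cv2.imwrite(f"pics/{n}0.png",d[n]["frame"][:,:,::-1]); print(n,np.round(d[n]["cam_to_world"],3).tolist(),d[n]["fx"])
pickle.dump(d,open("im0.pkl","wb"))
o=ctrl.get_obs();print(o["t"],o["tool_pos"],o["tool_rot"])
E
```

```text
pics
top [[0.006, -0.995, 0.1, 0.344], [-1.0, -0.006, 0.001, -0.03], [-0.001, -0.1, -0.995, 1.41], [0.0, 0.0, 0.0, 1.0]] 398.1807004017455
side [[-0.911, -0.236, 0.339, 0.12], [-0.413, 0.497, -0.763, 0.835], [0.012, -0.835, -0.55, 0.734], [0.0, 0.0, 0.0, 1.0]] 388.8572723828656
0.1 [ 0.14350952 -0.60772195  0.23019123] [-3.11865752e+00 -3.63042321e-01  6.60874830e-06]
```

View pics/top0.png

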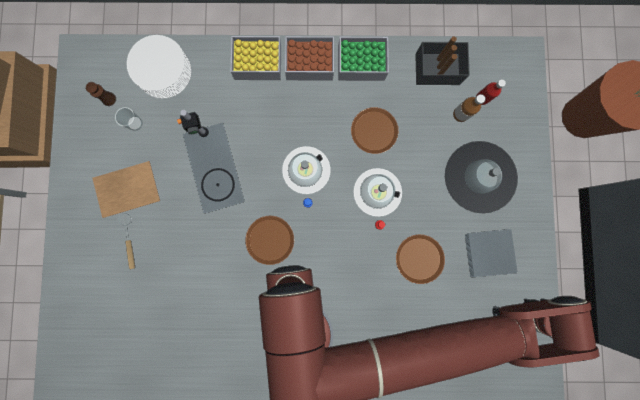

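View pics/side0.png

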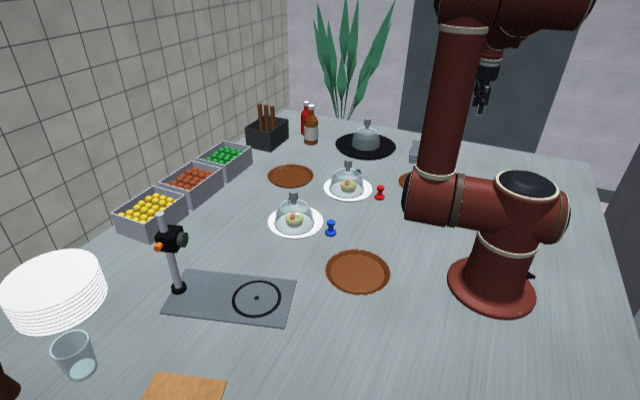

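Both views show two domes on white plates. In the top view, the left one is at (306,170) with the blue marker at (308,203). The right one is at (378,192) with the red marker at (380,225). There is also a dome on a dark plate at (485,175), which is a look-alike, along with the brown plates. I choose the right one, with its knob near (382,188) and port near (397,194). The station mark is at (218,184) and the camera head near (190,122). A close crop comes next to check this.

```bash
python3 - <<'E'
from h import *
import pickle
d=pickle.load(open("im0.pkl","rb"));t,s=d["top"],d["side"]
def crop(im,u,v,w,h,k): return cv2.resize(im["frame"][v:v+h,u:u+w,::-1],None,fx=k,fy=k,interpolation=cv2.INTER_CUBIC)
A=np.hstack([crop(t,345,155,66,50,6),crop(s,318,152,66,50,6)])
B=np.hstack([crop(t,170,100,66,50,6),crop(s,145,205,66,50,6)])
cv2.imwrite("pics/c1.png",np.vstack([A,B]))
P=pts(t);f=t["frame"].astype(int)
def cen(m): 
    n,l,st,c=cv2.connectedComponentsWithStats(m.astype(np.uint8)); 
    return [(st[i,4],np.round(c[i],1)) for i in range(1,n) if st[i,4]>12]
R,G,B_=f[...,0],f[...,1],f[...,2]
v,u=np.mgrid[:400,:640]
w=(R>200)&(G>200)&(B_>200)&(u>270)&(u<410)&(v>140)&(v<220)
for a,c in cen(w):print("white",a,c)
for (u0,u1,v0,v1) in((275,340,140,200),(345,410,165,220)):
    m=w&(u>u0)&(u<u1)&(v>v0)&(v<v1); (c,sz,an)=cv2.minAreaRect(np.argwhere(m)[:,::-1].astype(np.float32)); print("plate",c,sz,onz(t,*c,.016))
    k=(f.max(2)<60)&(u>u0)&(u<u1)&(v>v0)&(v<v1)
    for a,c in cen(k):print(" black",a,c,onz(t,*c,.05))
for nm,m in(("red",(R>150)&(G<70)&(v>215)&(v<235)&(u>360)&(u<400)),("blue",(B_>150)&(R<90)&(u>290)&(u<330)&(v>190)&(v<215))):
    for a,c in cen(m):print(nm,a,c,onz(t,*c,.03))
k=(f.max(2)<55)&(u>195)&(u<240)&(v>160)&(v<206)
for a,c in cen(k):print("mark",a,c,onz(t,*c,.008))
sl=(P[...,2]>.12)&(u>170)&(u<215)&(v>100)&(v<140)
print("head top pts",sl.sum(),np.percentile(P[sl],[2,50,98],axis=0).round(3))
S=pts(s);v,u=np.mgrid[:400,:640]
m=(s["range_z"]>0)&(u>140)&(u<200)&(v>205)&(v<262)&(np.hypot(*(S[...,:2]-[.72,.25]).transpose(2,0,1))<.3)&(S[...,2]>.1)
print(np.percentile(S[m],[1,50,99],axis=0).round(3))
for z in(.11,.118):print("knobtop rng",P[175:200:2,376:390:2,2].max().round(3))
E
```

```text
white 756 [307.1 171.1]
white 270 [304.5 165. ]
white 755 [376.7 193.4]
white 248 [381.  186.9]
plate (306.0, 170.0) (46.0, 46.0) [ 0.56847761 -0.01889891  0.016     ]
 black 15 [318.9 157.3] [ 0.60773915 -0.06354876  0.05      ]
plate (377.5, 192.0) (46.0, 47.0) [ 0.49168632 -0.27099826  0.016     ]
 black 16 [396.6 193.8] [ 0.48225862 -0.33056515  0.05      ]
red 34 [378.6 224.5] [ 0.37731526 -0.27108243  0.03      ]
blue 63 [307.4 202.3] [ 0.45277082 -0.02461995  0.03      ]
mark 17 [205.4 176.2] [0.5453826  0.33856409 0.008     ]
mark 68 [219.9 189.7] [0.49742153 0.28565415 0.008     ]
head top pts 401 [[ 0.344 -0.03   0.16 ]
 [ 0.692  0.343  0.193]
 [ 0.718  0.384  1.41 ]]
[[0.66  0.322 0.11 ]
 [0.692 0.356 0.186]
 [0.713 0.388 0.24 ]]
knobtop rng 0.131
knobtop rng 0.131
```

View pics/c1.png

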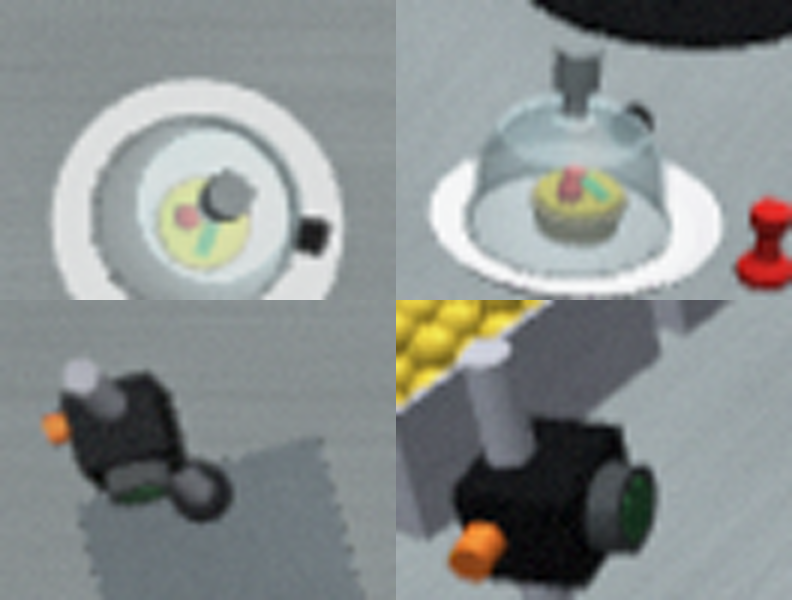

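The crop shows the red pawn beside the chosen dome, with the knob at about top (382.5,187.5) and side (348,164). The port is to the right, at top (396.6,194). The lens's green face is at about top (193.3,131.3) and side (185,239).

```bash
python3 - <<'E'
from h import *
import pickle
d=pickle.load(open("im0.pkl","rb"));t,s=d["top"],d["side"]
print("knob",tri(t,(382.5,187.5),s,(348.3,165.5)),onz(t,382.5,187.5,.126))
print("port side/top",tri(t,(396.6,193.8),s,((640-396)/6+318,117/6+152)))
# rings
v,u=np.mgrid[:400,:640]
def ell(im,u0,u1,v0,v1,thr,z):
    k=(im["frame"].max(2)<thr)&(u>u0)&(u<u1)&(v>v0)&(v<v1)
    W=np.array([onz(im,a,b,z) for b,a in np.argwhere(k)])[:,:2]
    c=W.mean(0)
    for _ in range(5):
        r=np.hypot(*(W-c).T); g=(r>.045)&(r<.07)
        if g.sum()<10: g=r>0
        A=np.c_[2*W[g],np.ones(g.sum())]; x=np.linalg.lstsq(A,(W[g]**2).sum(1),rcond=None)[0]; c=x[:2]
    print("mark",c.round(4),"R",np.sqrt(x[2]+c@c).round(4),g.sum())
    return c
m1=ell(t,198,240,162,206,75,.008); m2=ell(s,225,288,275,322,60,.008)
# lens green
def green(im,u0,u1,v0,v1):
    f=im["frame"].astype(int); k=(f[...,1]-f[...,0]>12)&(f[...,1]-f[...,2]>8)&(u>u0)&(u<u1)&(v>v0)&(v<v1)
    p=np.argwhere(k)[:,::-1]; print("green",len(p),p.mean(0).round(1)); return p.mean(0)
gt=green(t,180,206,124,140);gs=green(s,178,196,228,250)
L,e=tri(t,gt,s,gs);print("lens",L,e)
c,e=tri(t,(170+82/6,100+76/6),s,(145+90/6,205+50/6));print("coltop",c,e)
for m in(m1,m2):
  for q in(L,c): print(np.hypot(*(q[:2]-m)).round(4),np.degrees(np.arctan2(*(q[:2]-m)[::-1])).round(2))
# slab direction via contour
f=t["frame"]; hsv=cv2.cvtColor(f,cv2.COLOR_RGB2HSV); print("slab px",f[200,225],"table",f[220,225])
E
```

```text
knob (array([ 0.49669487, -0.27305588,  0.10206146]), np.float64(0.0019124640541897944)) [ 0.49480076 -0.26833698  0.126     ]
port side/top (array([ 0.478533  , -0.33052894,  0.05421178]), np.float64(0.006828060893602885))
mark [0.5168 0.2953] R 0.0559 171
mark [0.5186 0.2917] R 0.0561 271
green 14 [193.2 132. ]
green 42 [184.6 239.3]
lens [0.66246914 0.33781639 0.17513982] 0.00019727077323578886
coltop [0.70498751 0.34925291 0.2408047 ] 0.0005756328514809274
0.1517 16.29
0.1958 16.01
0.151 17.76
0.195 17.15
slab px [110 120 124] table [135 142 143]
```

Red marker confirmed. Estimated positions:

| Thing | Measured | Check |
|---|---|---|
| Knob axis | (0.4945, -0.269) | plate centre (0.492, -0.271) |
| Lens | z 0.175 | 0.152 m from the mark (given 0.153) |
| Mark | (0.517, 0.294) | ring radius 56 mm (given 60 mm outside) |
| Station yaw | 16.5° | column top z 0.241 (given 0.240) |
| Port yaw | about -100° | 117° to turn |

Next I move above the knob.

Emit:
{"name": "send_rows", "arguments": {
  "rows": [
    [6, [4.2, -2.5, 0], 0],
    [6, [4.2, -2.5, 0], 0],
    [6, [4.2, -2.5, 0], 0],
    [6, [4.2, -2.5, 0], 0],
    [6, [4.2, -2.5, 0], 0],
    [6, [4.2, -2.5, 0], 0],
    [6, [4.2, -2.5, 0], 0],
    [6, [4.2, -2.5, 0], 0],
    [6, [4.2, -2.5, 0], 0],
    [6, [4.1, -2.4, 0], 0]
  ],
  "newtons": 40
}}

```text
t: 1.35
tool_pos: [0.495, -0.2682, 0.2308]
tool_rot: [-3.12, -0.364, 0.001]
contact_force: [-0.6, 0.5, -1.2]
opening: 0.0602
grip_force: 0.0
```

Emit:
{"name": "send_rows", "arguments": {
  "rows": [
    [6, [0, 0, 2.5], 0],
    [6, [0, 0, 2.5], 0],
    [6, [0, 0, 2], 0],
    [6, [0, 0, 1], 0],
    [6, [0, 0, 0], 0]
  ]
}}

```text
t: 1.98
tool_pos: [0.4937, -0.2696, 0.1505]
tool_rot: [-3.12, -0.363, 0.002]
contact_force: [-0.1, 0.0, 1.0]
opening: 0.0601
grip_force: 0.0
```

```bash
python3 - <<'E'
from h import *
s=ctrl.get_image("side"); cv2.imwrite("pics/s1.png",cv2.resize(s["frame"][120:215,300:410,::-1],None,fx=5,fy=5,interpolation=cv2.INTER_CUBIC))
T=np.array(s["cam_to_world"])
for p in([.4945,-.269,.126],[.4945,-.269,.098],[.4945,-.269,.15]):
    q=T[:3,:3].T@(np.array(p)-T[:3,3]); u,v=q[0]/q[2]*s["fx"]+s["cx"],q[1]/q[2]*s["fy"]+s["cy"]; print(p,u,v,"crop",(u-300)*5,(v-120)*5)
E
```

```text
[0.4945, -0.269, 0.126] 348.6128529615396 159.83269060802726 crop 243.064264807698 199.16345304013632
[0.4945, -0.269, 0.098] 348.1393365681342 167.17124640151312 crop 240.69668284067092 235.85623200756558
[0.4945, -0.269, 0.15] 349.0277111876774 153.4032189333422 crop 245.13855593838713 167.016094666711
```

View pics/s1.png

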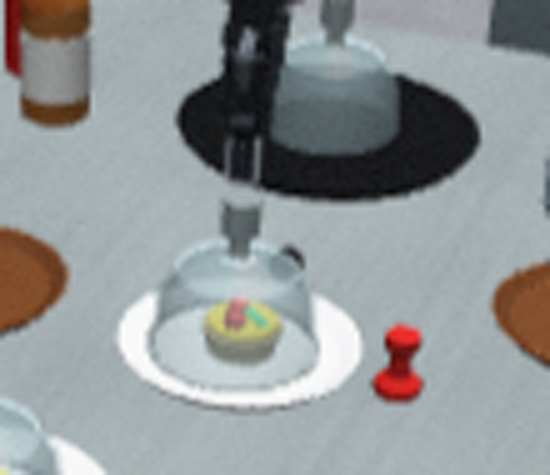

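The knob at crop (241,215) lies where predicted and the fingers at (244,150) are centred over it. I descend, close and let it settle.

Emit:
{"name": "send_rows", "arguments": {
  "rows": [
    [6, [0, 0, 1.5], 0],
    [6, [0, 0, 1.5], 0],
    [6, [0, 0, 1.5], 0],
    [6, [0, 0, 0.9], 0],
    [6, [0, 0, 0], 0],
    [0, [0, 0, 0], 0],
    [0, [0, 0, 0], 0],
    [0, [0, 0, 0], 0],
    [0, [0, 0, 0], 0],
    [0, [0, 0, 0], 0]
  ],
  "newtons": 40
}}

```text
t: 3.28
tool_pos: [0.4947, -0.2701, 0.0983]
tool_rot: [3.119, 0.363, 0.002]
contact_force: [-0.3, -0.7, 3.6]
opening: 0.0248
grip_force: 39.3
```

Emit:
{"name": "send_rows", "arguments": {
  "rows": [
    [0, [0, 0, -0.5], 0],
    [0, [0, 0, -1], 0],
    [0, [0, 0, -1.5], 0],
    [0, [0, 0, -2], 0],
    [0, [0, 0, -2.5], 0],
    [0, [0, 0, -2.5], 0],
    [0, [0, 0, -2.5], 0],
    [0, [0, 0, -2.5], 0],
    [0, [0, 0, -1.5], 0],
    [0, [0, 0, -0.5], 0]
  ],
  "newtons": 60
}}

```text
t: 4.53
tool_pos: [0.4946, -0.2699, 0.2691]
tool_rot: [3.119, 0.363, 0.003]
contact_force: [-0.4, 0.9, -3.3]
opening: 0.024
grip_force: 59.0
```

```bash
python3 - <<'E'
from h import *
s=ctrl.get_image("side");t=ctrl.get_image("top")
a=cv2.resize(s["frame"][90:210,290:410,::-1],None,fx=3.3,fy=3.3); b=cv2.resize(t["frame"][140:260,320:440,::-1],None,fx=3.3,fy=3.3)
cv2.imwrite("pics/s2.png",np.hstack([a,b])); o=ctrl.get_obs(); print(o["tool_pos"],o["opening"],o["q"])
E
```

```text
[ 0.49419137 -0.26968627  0.26757717] 0.024201076596507616 [-6.31739978e-01 -1.14395850e-01  1.71615586e+00  2.67821348e-05
  1.53946280e+00  7.07268416e-01]
```

View pics/s2.png

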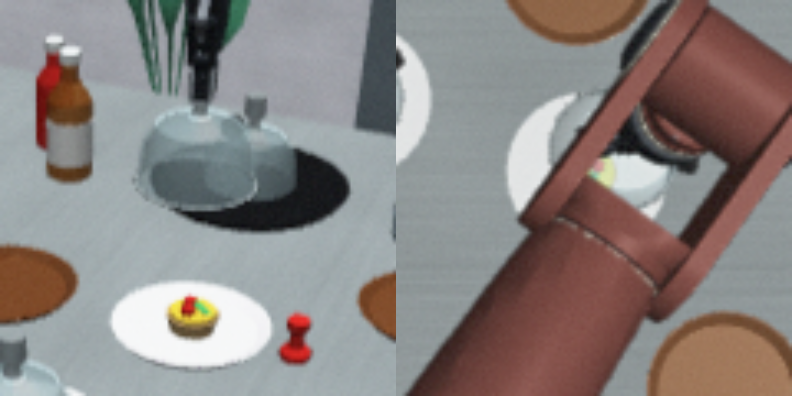

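The cloche is lifted clear, the tart stays on the plate, and the pawn is untouched. Next I translate to above the mark, with the rim at about 0.17 so it clears the other cloche.

Emit:
{"name": "send_rows", "arguments": {
  "rows": [
    [0, [0.3, -1, 0], 0],
    [0, [0.6, -2, 0], 0],
    [0, [1, -3.7, 0], 0],
    [0, [1, -3.7, 0], 0],
    [0, [1, -3.7, 0], 0],
    [0, [1, -3.7, 0], 0],
    [0, [1, -3.7, 0], 0],
    [0, [1, -3.7, 0], 0],
    [0, [1, -3.7, 0], 0],
    [0, [1, -3.7, 0], 0]
  ]
}}

```text
t: 5.88
tool_pos: [0.5048, 0.0706, 0.2667]
tool_rot: [-3.12, -0.365, 0.001]
contact_force: [-0.4, -1.2, -1.9]
opening: 0.0247
grip_force: 59.2
```

Emit:
{"name": "send_rows", "arguments": {
  "rows": [
    [0, [1, -3.7, 0], 0],
    [0, [1, -3.7, 0], 0],
    [0, [1, -3.7, 0], 0],
    [0, [1, -3.7, 0], 0],
    [0, [1, -3.7, 0], 0],
    [0, [0.7, -2.2, 0], 0],
    [0, [0.5, -1, 0], 0],
    [0, [0, 0, 0], 0]
  ]
}}

```text
t: 6.88
tool_pos: [0.5163, 0.2935, 0.2671]
tool_rot: [3.12, 0.364, -0.001]
contact_force: [-0.3, -0.4, -2.4]
opening: 0.0243
grip_force: 59.3
```

Emit:
{"name": "send_rows", "arguments": {
  "rows": [
    [0, [0, 0, 0], -5],
    [0, [0, 0, 0], -9],
    [0, [0, 0, 0], -9],
    [0, [0, 0, 0], -9],
    [0, [0, 0, 0], -9],
    [0, [0, 0, 0], -9],
    [0, [0, 0, 0], -9],
    [0, [0, 0, 0], -9],
    [0, [0, 0, 0], -9],
    [0, [0, 0, 0], -9]
  ]
}}

```text
t: 8.12
tool_pos: [0.5167, 0.292, 0.2674]
tool_rot: [2.03, 2.397, -0.001]
contact_force: [-0.6, -0.0, -2.5]
opening: 0.0246
grip_force: 59.3
```

Emit:
{"name": "send_rows", "arguments": {
  "rows": [
    [0, [0, 0, 0], -9],
    [0, [0, 0, 0], -9],
    [0, [0, 0, 0], -8],
    [0, [0, 0, 0], -5],
    [0, [0, 0, 0], 0],
    [0, [0, 0, 0], 0]
  ]
}}

```text
t: 8.88
tool_pos: [0.5165, 0.2928, 0.2674]
tool_rot: [1.324, 2.849, -0.0]
contact_force: [-0.4, 0.1, -1.5]
opening: 0.0244
grip_force: 59.3
```

```bash
python3 - <<'E'
from h import *
import pickle
s=ctrl.get_image("side");t=ctrl.get_image("top"); pickle.dump((s,t),open("im3.pkl","wb"))
a=cv2.resize(s["frame"][160:340,130:310,::-1],None,fx=3,fy=3); 
b=cv2.resize(t["frame"][105:225,160:280,::-1],None,fx=2.1,fy=2.1); b=np.vstack([b,np.zeros((540-len(b),b.shape[1],3),np.uint8)])
cv2.imwrite("pics/s3.png",np.hstack([a,b])); o=ctrl.get_obs(); print(o["t"],o["tool_pos"],o["tool_rot"],o["opening"],o["q"])
E
```

```text
8.975 [0.51648349 0.29311278 0.26734566] [ 1.32253737e+00  2.84957259e+00 -1.02688116e-04] 0.02431699724162665 [ 3.90964488e-01 -3.96957736e-02  1.64587963e+00 -9.53164652e-05
  1.53540984e+00 -3.10764322e-01]
```

View pics/s3.png

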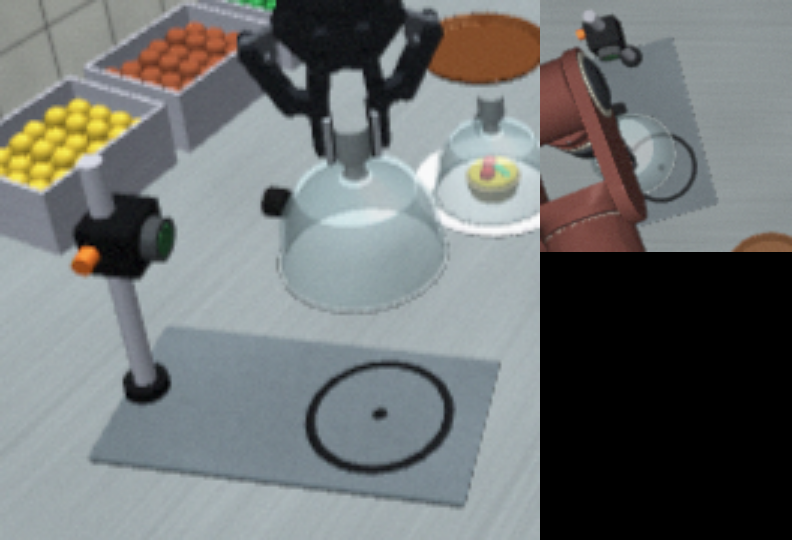

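The cloche hangs upright over the mark, about 45 mm high as intended. The port is at side crop (277,200), which is full image (222,227), and also shows at top (197,156). I triangulate it.

```bash
cat > m.py <<'E'
from h import *
def meas(s,t,sb,tb):
    v,u=np.mgrid[:400,:640]; r=[]
    for im,(u0,u1,v0,v1) in((s,sb),(t,tb)):
        k=(im["frame"].max(2)<60)&(u>=u0)&(u<u1)&(v>=v0)&(v<v1)
        n,l,st,c=cv2.connectedComponentsWithStats(k.astype(np.uint8)); i=1+st[1:,4].argmax(); print(st[i],c[i].round(1)); r.append(c[i])
    p,e=tri(s,r[0],t,r[1]); o=np.array(ctrl.get_obs()["tool_pos"])
    print("port",p.round(4),"miss",e.round(4),"tcp",o.round(4),"yaw",np.degrees(np.arctan2(*(p-o)[1::-1])).round(1),"r",np.hypot(*(p-o)[:2]).round(4),"dz",(p-o)[2].round(4))
E
python3 - <<'E'
from m import *
import pickle
s,t=pickle.load(open("im3.pkl","rb")); meas(s,t,(212,230,215,240),(190,203,150,162))
E
```

```text
[217 223  10   9  68] [221.3 226.7]
[190 150  11  12  60] [194.5 155.6]
port [0.5748 0.3155 0.2244] miss 0.0045 tcp [0.5165 0.2931 0.2673] yaw 21.0 r 0.0625 dz -0.0429
```

```bash
python3 - <<'E'
from m import *
import pickle
s,t=pickle.load(open("im3.pkl","rb")); meas(s,t,(212,230,215,240),(195,203,150,162))
o=np.array(ctrl.get_obs()["tool_pos"])
for z in(.217,.221):
  for n,im,c in(("s",s,(221.3,226.7)),("t",t,(197,155.8))):
    p=onz(im,*c,z);print(n,p.round(4),np.degrees(np.arctan2(*(p-o)[1::-1])).round(1),np.hypot(*(p-o)[:2]).round(4))
x=cv2.resize(t["frame"][140:170,185:215],(12*30,12*30),interpolation=cv2.INTER_NEAREST)
print(t["frame"][150:164,190:204].max(2))
E
```

```text
[217 223  10   9  68] [221.3 226.7]
[195 154   6   8  30] [197.1 156.9]
port [0.5749 0.3105 0.2201] miss 0.0024 tcp [0.5165 0.2931 0.2673] yaw 16.6 r 0.0609 dz -0.0473
s [0.579  0.3076 0.217 ] 13.1 0.0641
t [0.5778 0.3112 0.217 ] 16.4 0.0639
s [0.5754 0.3117 0.221 ] 17.5 0.0618
t [0.577  0.3101 0.221 ] 15.6 0.0628
[[ 33  38  39  67 124 126 125 123 124 122 126 126 123 123]
 [ 42  36  36  60 125 127 122 128 126 126 124 126 124 122]
 [ 42  37  33  65 128 126 128 124 125 125 126 124 126 126]
 [ 42  34  39  64 125 127 122 111 104 108 123 124 126 121]
 [ 36  37  32  52  91  76  63  57  54  65  91 121 128 125]
 [ 46  35  38  38  51  43  44  39  40  42  70 125 127 127]
 [ 67  41  33  46  38  37  40  39  35  35  54 107 125 122]
 [100  72  70  81  52  38  42  36  41  37  46  87 122 126]
 [121  94  92  92  58  36  33  41  45  40  58  97 124 127]
 [ 98 102  95  84  60  40  39  55  70  89 111 131 135 136]
 [ 64  77  77  68  56  51  66  91 106 117 119 117 115 115]
 [ 60  60  60  59  57  55  63 119 125 132 150 144 143 149]
 [ 59  57  57  59  60  52  56 120 162 182 182 182 182 181]
 [ 57  61  58  58  57  57  61 125 185 187 185 184 184 186]]
```

Port yaw is about 16° against the station's 16.5°, and the port's height is about 0.218, so I lower it by 4.3 cm.

Emit:
{"name": "send_rows", "arguments": {
  "rows": [
    [0, [0, 0, 0.5], 0],
    [0, [0, 0, 0.8], 0],
    [0, [0, 0, 1], 0],
    [0, [0, 0, 1], 0],
    [0, [0, 0, 0.7], 0],
    [0, [0, 0, 0.3], 0],
    [0, [0, 0, 0], 0],
    [0, [0, 0, 0], 0],
    [0, [0, 0, 0], 0],
    [0, [0, 0, 0], 0]
  ]
}}

```text
t: 10.22
tool_pos: [0.5165, 0.2935, 0.2246]
tool_rot: [1.321, 2.85, 0.001]
contact_force: [-0.6, 0.7, -2.3]
opening: 0.0241
grip_force: 59.3
```

```bash
python3 - <<'E'
from m import *
s=ctrl.get_image("side");t=ctrl.get_image("top")
meas(s,t,(208,232,225,255),(194,206,150,165))
cv2.imwrite("pics/s4.png",cv2.resize(s["frame"][160:340,130:390,::-1],None,fx=3,fy=3)); o=ctrl.get_obs(); print(o["t"],o["opening"],np.abs(o["dq"]).max())
E
```

```text
[220 238   9   9  62] [223.4 242.2]
[194 150  10  15  70] [197.8 156.8]
port [0.5775 0.3164 0.1819] miss 0.0087 tcp [0.5165 0.2935 0.2245] yaw 20.6 r 0.0652 dz -0.0426
10.325 0.024140546514905874 0.00138720478993662
```

View pics/s4.png

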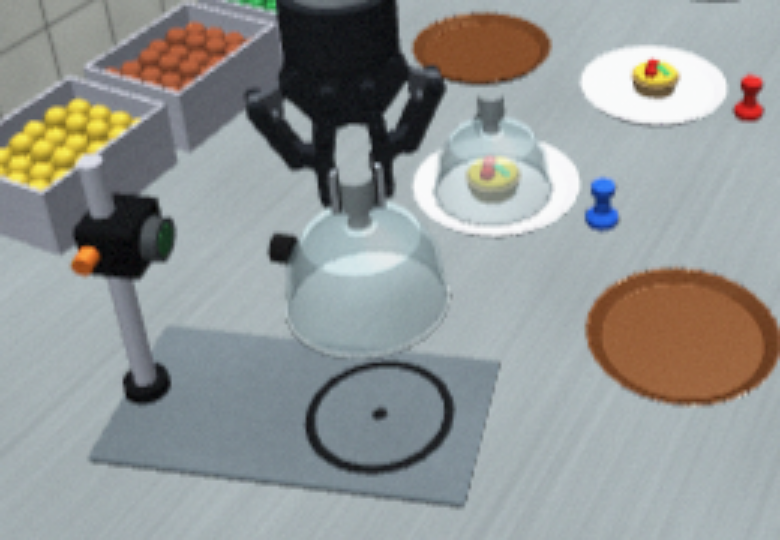

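```bash
python3 - <<'E'
from h import *
s=ctrl.get_image("side");T=np.array(s["cam_to_world"])
def pr(P):
    q=(np.atleast_2d(P)-T[:3,3])@T[:3,:3]; return np.c_[q[:,0]/q[:,2]*s["fx"]+s["cx"],q[:,1]/q[:,2]*s["fy"]+s["cy"]]
a=np.linspace(0,2*np.pi,90,endpoint=False);c=np.array([.5165,.2935,.1345])
r=pr(c+.06*np.c_[np.cos(a),np.sin(a),0*a]); k=(r-[130,160])*3
for n,i in(("L",k[:,0].argmin()),("R",k[:,0].argmax()),("B",k[:,1].argmax())):print(n,k[i].round())
y=np.radians(16.5)
for z in(.175,):print("port",((pr([c[0]+.065*np.cos(y),c[1]+.065*np.sin(y),z])-[130,160])*3).round(), "knob",((pr(c+[0,0,.104])-[130,160])*3).round())
E
```

```text
L [286. 309.]
R [447. 296.]
B [358. 356.]
port [[277. 249.]] knob [[356. 188.]]
```

The predicted upright rim (286–447, bottom 356) and port (277,249) agree with the image (287–449, 356; port 280,247). The cloche is upright, level with the lens and still, so I hand the job in.

```bash
python3 -c "
from station import ctrl
print(ctrl.finish_job())"
```

```text
the job is handed in; nothing more can be done
None
```

The red-marked plate's cloche was lifted straight up and is held still over the mark, its port facing the lens and level with it by my measurements; the job is handed in, but no verdict was returned.

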